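# Set up the next pressure test of a welded spool

### The arm

A 6-joint arm with a two-finger parallel gripper is mounted at the origin on the work surface. World frame = base frame: x ahead of the robot, y to its left, z up, the work surface at z = 0. Lengths are in m, angles in rad, forces in N, time in s.
With the tool pointing down it reaches from about 0.325 to 0.9 m from the base axis. Payload 6.1 kg.
Tool frame: the origin (TCP) lies on the centre line of the jaws, within the pads' length; the fingertips stand 14 mm ahead of it and the grasp point (between the pads) lies 5 mm behind it (tcp_to_tips is the distance from the TCP to the fingertips, in m); z points along the fingers, y is the direction in which the jaws open and shut (so a half turn about z gives the same grasp; the last joint's range is limited). The gripper opens to 85 mm and grips with 20 to 120 N. Pads are 22 mm wide; open, the fingers measure 114 mm over their backs; the gripper's body (76 mm by 85 mm) begins 54 mm behind the grasp point. The pads swing forward as they close: fully open they stand 13 mm farther back than shut.
Start: joints at [-1.441, 0.22, 1.526, -0, 1.395, -0.126], TCP at [0.158, -0.605, 0.245] pointing down, gripper open.
Joint ranges: [-2.98, 2.98], [-0.91, 2.08], [0.09, 2.57], [-1.24, 4.39], [0.2, 2.65], [-2.68, 2.68]. Speed limits (rad/s): [2.57, 2.57, 3.01, 3.14, 3.14, 3.14].

### API

Orientations are given as a unit quaternion [x, y, z, w].
In Python, from workcell import * gives the robot as it stands.
- The arm moves only by the shell command python3 -m crank 'ROWS' [FORCE]. ROWS is JSON, one flat list of numbers, 7 for each row, row after row: the finger opening in cm, from 0 to 8.54, then the shift along the tool's x, y, z in cm, then the turn, a rotation vector about the tool's x, y, z in degrees. In form: [fingers, tx, ty, tz, ax, ay, az, fingers, tx, ty, tz, ax, ay, az, ...]. A call has 1 to 5 rows; each row is the pose to reach, as a shift and turn from the pose commanded when the call began, along the tool's axes at that moment; what a row does not reach only later rows make up. A row lasts 1/8 s, in which the tool goes at most 62.5 mm and 10.7 degrees, less where a joint would pass 70% of its speed; a pose out of reach is approached as far as the arm can. A call with a gripper value outside its range is refused whole. The fingers move at their own pace and stop on an object; FORCE is the grip in N (left out, the last holds). Time passes only in rows, so rows that repeat a pose let the fingers close. It gives the time, the measured TCP pose, the force and the opening at its end, in the units of the state.
- read_state(): the state, without advancing time (a new reading comes with each control period).
- get_image(name): name is "scene" or "top" or "wrist"; returns a dict with "color" (420x560x3 uint8, red, green, blue), "intrinsics" (3x3 intrinsics, pixels), "world_to_cam" (4x4, takes a point from world to camera coordinates). Camera axes: x right, y down, z forward; pixel columns grow to the right and rows downward; lengths in m; the calibration is good to about 2 mm. A picture is of the moment at which its call begins. There is no depth.
- job_done(): hands the job in, once; it reports no verdict.
Trained networks look in a picture, given as the dict that the camera call returned (one of the last four; its "shot" number tells which), for a name from the list of things; names that differ only in an ending like _2 or _b are one class to them, and where a whole thing is asked for, a point or a joint stands for the part that bears it (a point fixed in the world has none). Each returns a list of dicts, best first, with "conf" (0 to 1); they miss things now and then, are a little off and sometimes report something else, mostly with a low value. They report only what shows in the picture. A call takes as long as a camera call. They do not tell look-alikes from the thing itself.
- find_in(picture, query): "box" ([left, top, width, height] as shares, 0 to 1, of the picture: columns of its width, rows of its height, round what is visible of it).
- regions_of(picture, query): "region" (420x560 bool, what is visible of it) and "box" ([left, top, width, height] as shares, 0 to 1, of the picture: columns of its width, rows of its height, round what is visible of it).
- place_of(picture, query): "position" ([column, row] as shares, 0 to 1, of the picture: columns of its width, rows of its height: a listed point, or the origin of a listed thing).
The state is a dict: "t": time; "joints": joint angles; "qvel": joint speeds; "effort": joint torques, N m; "position": TCP position; "orientation": TCP orientation; "force": force on the tool from outside, world axes, zero at the start; "moment": the same for the moment, N m; "width": opening from 0.0 (shut) to 1.0 (fully open).
Only numpy, scipy, OpenCV 4.12 (cv2) and the standard library are available. Lean on these libraries where they do the work, as an engineer would, in place of code of your own. Each camera call takes 0.05 s, during which the arm holds its last target.

### The job

Set up the next pressure test. Slide the square-tube spool that lies on the sloping drain board up the board, keeping it down on the board all the way, until its front flange rests flat and centred against the rubber seal of the test head, and leave it there. Turn the reset knob on the gauge back until the peak pointer is fully home on its zero stop; leave the other things on the table where they are.

Things in the scene. Friction and masses are not known exactly. Their poses are not given: they have to be found in the camera images.
- testbed: Fixed test bed: bare drain board, 180 wide, 410 long, side edges 12 high, rising at 7 deg away from the robot to an upright steel test head 112 wide, 108 high, square to the board. Origin on the board's surface, middle line; x up the slope, y left, z off the board. Flat black rubber seal on the head, 86 wide, 80 high: its face is the plane x = +160, centred on y = 0. Lower end at x = -190.
- spool_mid (a point): Centre of the loose bare-steel spool on the board: 50 mm square tube along x, 104 long, between two square flanges 70x70x8 (120 overall), 0.6-0.9 kg. It lies on the flanges' lower edges: centre 35 above the board, tube 10 to 60. Boss on top, mid-length, 28 across, up to 74 above the board. x to the front flange (up the board), y left, z off the board. Friction holds it on the slope.
- spool_face (a point): Centre of the spool's front flange face, 60 mm ahead of spool_mid, same axes: this 70 mm square face goes flat against the rubber seal.
- knob_grip (a point): On the axis of the gauge's reset knob, 19 mm above the window, to grip at. Knob: black fluted cylinder, 28 across, from 2 to 28 above the window, in the middle of a round 163 mm dial on the grey desk's top, which slopes 20 deg. Bezel 3 above the window at radius 74. z out along the axis (up, leaning to the robot's side), x up the slope, y left; it does not turn with the knob.
- reset_knob (a joint): Angle of knob and broad arrow-headed peak pointer, rad: 0 = zero stop (lower left end of the scale, over the thin measuring pointer), growing clockwise seen from in front (above), 4.71 at the scale's end. Reset: turn counter-clockwise until it stops. Stays where left; about 0.03 N m to turn; grip it any way round.
- console: Fixed grey gauge desk, 235 mm deep, 200 mm wide, 45 mm high at the front and 109 mm at the back; origin under its middle, x from front to back.
- wire_brush: Bystander: wire brush with a wooden handle, 213 mm long, 28 mm high, flat on the table between test bed and desk.
- magnet_square: Bystander: flat arrow-shaped welding magnet, 100 x 80 x 16 mm.
- chipping_hammer: Bystander: chipping hammer lying flat, 250 mm long, head 150 mm across, 22 mm high.
- pipe_spool: Bystander: round pipe spool with round flanges 84 mm across, standing upright, 91 mm high.
- sealant_tin: Bystander: small tin, 40 mm across and 59 mm high, on the ledge at the back of the gauge desk.
- g_clamp: Bystander: G-clamp lying flat, 160 x 120 x 24 mm.
- blank_plate: Bystander: square steel plate 90 x 90 x 8 mm lying at the back of the table.
There are look-alikes about, which are no part of the job. What is shaped like the part that bears spool_mid but green is not meant.

How it is judged:
By the outcome, as a careful person would: the job done as asked, in the order asked, and still so for the second after the job is handed in, with the robot touching nothing.
It also fails if it takes over 72 s, if anything falls off the work surface, if the arm or the gripper's body presses on something with over 40 N, if the wrist force passes 120 N, or if a joint passes its speed limit or range.

## Working session

There is one attempt and no reset: what is moved stays moved. The work goes in short steps, Python scripts to look and compute and a shell command to move; the robot and the scene stay as the last step left them, time stands still between calls to the robot, and variables do not carry over. Pictures are saved under pics/ and viewed, and the job is handed in when it is done.

```bash
ls; mkdir -p pics; python3 - <<'E'
from workcell import *
import cv2,json
s=read_state(); print(s)
for n in ["scene","top","wrist"]:
    p=get_image(n); cv2.imwrite(f"pics/{n}0.png",p["color"][:,:,::-1]); print(n,p["shot"],p["intrinsics"],p["world_to_cam"])
    for q in ["spool_mid","spool_face","knob_grip","testbed","console"]:
        r=place_of(p,q); print(q,[(round(d["position"][0]*560,1),round(d["position"][1]*420,1),round(d["conf"],2)) for d in r])
E
```

```text
pics
{'t': 0.0, 'joints': array([-1.44110516e+00,  2.21225842e-01,  1.52761108e+00,  2.81039451e-06,
        1.39468346e+00, -1.26081546e-01]), 'qvel': array([ 0.00159476,  0.00043483,  0.00088311,  0.0005785 ,  0.00019798,
       -0.0001304 ]), 'effort': array([ 8.50637716e-04, -4.96891379e+01, -3.89404821e+01, -3.14440003e-04,
        1.10391568e-02, -2.24131020e-05]), 'position': array([ 0.1580544 , -0.60409353,  0.2441994 ]), 'orientation': array([ 9.91833250e-01,  1.27537741e-01, -3.56373031e-07, -9.63866906e-04]), 'force': array([-0.82617324, -0.2636881 , -0.25411741]), 'moment': array([0.02745387, 0.02630024, 0.02714428]), 'width': 1.001270826071702}
scene 1 [[488.95586041   0.         285.29506761]
 [  0.         488.95586041 212.78011591]
 [  0.           0.           1.        ]] [[-0.06932618  0.99745408 -0.01671061  0.12630246]
 [ 0.68696016  0.03558598 -0.72582324 -0.3421525 ]
 [-0.72338069 -0.06179807 -0.68767825  1.92561317]
 [ 0.          0.          0.          1.        ]]
spool_mid [(237.1, 183.6, 0.7), (130.6, 169.4, 0.64)]
spool_face [(116.3, 167.8, 0.95), (230.3
[... 487 characters left out ...]
.2, 269.3, 0.82), (188.8, 225.8, 0.19)]
spool_face [(325.4, 224.3, 0.97), (439.9, 275.0, 0.77), (189.2, 185.3, 0.71), (201.3, 213.9, 0.66)]
knob_grip [(187.7, 225.2, 0.81)]
testbed [(323.6, 220.7, 0.66)]
console [(200.6, 216.4, 0.93)]
wrist 3 [[347.37266153   0.         287.53631851]
 [  0.         347.37266153 209.01893374]
 [  0.           0.           1.        ]] [[ 2.52800913e-01 -9.67517922e-01  8.76762085e-04 -6.24182106e-01]
 [-9.14964918e-01 -2.38774645e-01  3.25308880e-01 -3.98614175e-02]
 [-3.14532823e-01 -8.30405884e-02 -9.45607405e-01  3.80739951e-01]
 [ 0.00000000e+00  0.00000000e+00  0.00000000e+00  1.00000000e+00]]
spool_mid []
spool_face []
knob_grip []
testbed []
console []
```

View pics/scene0.png

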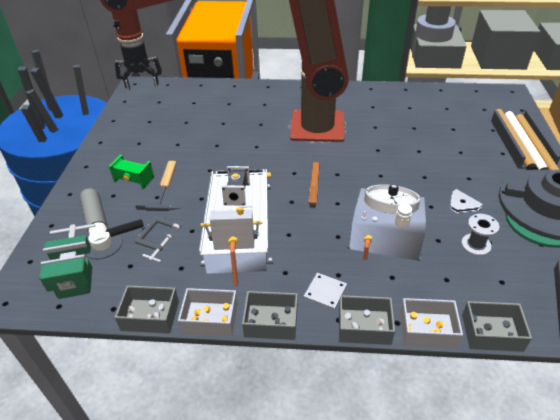

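View pics/top0.png

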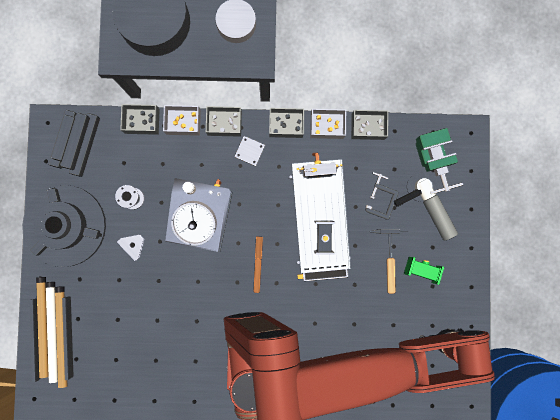

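Candidates for the spool: the grey one on the board at scene (237,184) / top (324,237), and the green one on the table at scene (131,170) / top (424,269). The bare-steel one on the board fits. I'll confirm this in an enlarged crop.

```bash
python3 - <<'E'
import cv2,numpy as np
t=cv2.imread("pics/top0.png"); s=cv2.imread("pics/scene0.png")
a=cv2.resize(t[145:295,280:365],None,fx=4,fy=4,interpolation=cv2.INTER_CUBIC)
b=cv2.resize(t[170:260,155:240],None,fx=4.7,fy=4.7,interpolation=cv2.INTER_CUBIC)
h=max(a.shape[0],b.shape[0]); 
f=lambda x:np.vstack([x,np.zeros((h-x.shape[0],x.shape[1],3),np.uint8)])
cv2.imwrite("pics/croptop.png",np.hstack([f(a),f(b)]))
a=cv2.resize(s[155:280,190:290],None,fx=4,fy=4,interpolation=cv2.INTER_CUBIC)
b=cv2.resize(s[170:270,340:435],None,fx=4,fy=4,interpolation=cv2.INTER_CUBIC)
h=max(a.shape[0],b.shape[0])
cv2.imwrite("pics/cropscene.png",np.hstack([f(a),f(b)]))
E
```

```text
(no output)
```

View pics/croptop.png

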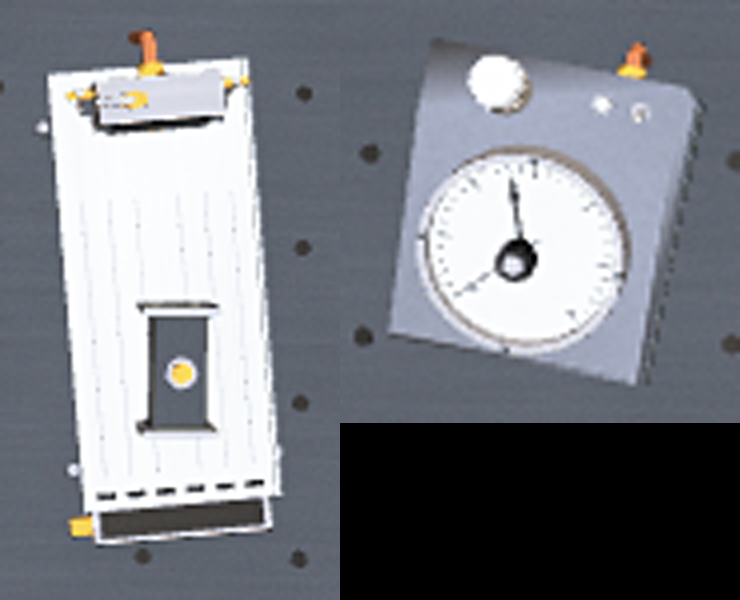

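View pics/cropscene.png

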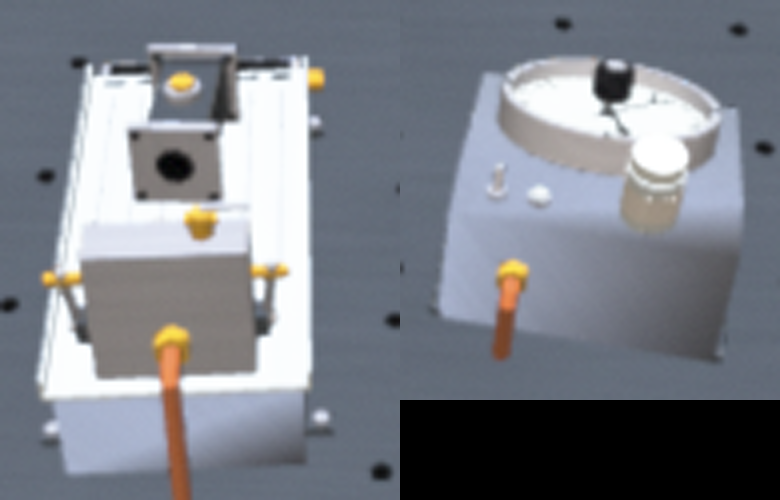

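The bare-steel spool with the yellow-tipped boss lies on the white board, at top (324,237), and it looks a few degrees yawed to the board. The green one lies off the board, so it is the look-alike. On the gauge, the knob is at top (189,225) and the broad pointer stands near 12 o'clock. Next I fit rough poses and then look with the wrist camera.

```bash
cat > h.py <<'E'
import numpy as np, cv2, json
from scipy.spatial.transform import Rotation as R
from scipy.optimize import least_squares
def proj(K,T,P):
    P=np.atleast_2d(P); c=P@T[:3,:3].T+T[:3,3]; u=c@K.T; return u[:,:2]/u[:,2:]
def tri(obs):
    # obs list of (K,T,uv)
    A=[]
    for K,T,uv in obs:
        M=K@T[:3]; A+= [uv[0]*M[2]-M[0], uv[1]*M[2]-M[1]]
    v=np.linalg.svd(np.array(A))[2][-1]; return v[:3]/v[3]
def Rboard(yaw,tilt): # x up slope
    return (R.from_euler('z',yaw)*R.from_euler('y',-tilt)).as_matrix()
def save(n,p,s=None):
    cv2.imwrite("pics/"+n,p["color"][:,:,::-1])
def toolmove(s,pos,Rt):
    """cm shift & deg rotvec in tool axes from state s to target"""
    R0=R.from_quat(s["orientation"]).as_matrix()
    d=R0.T@(np.array(pos)-s["position"])*100
    w=R.from_matrix(R0.T@Rt).as_rotvec(degrees=True)
    return d.round(2),w.round(2)
E
python3 - <<'E'
from workcell import *
from h import *
ps={n:get_image(n) for n in ["scene","top"]}
C={n:(p["intrinsics"],p["world_to_cam"]) for n,p in ps.items()}
L=np.array([[220,90,12],[220,-90,12],[-190,-90,12],[-190,90,12]])/1e3
o={"top":[(292.5,163.75),(341.75,160),(350,268.2),(301.2,272.5)],"scene":[(267.5,252),(200,253.5),(213,171.2),(266.2,169.5)]}
def f(v):
    P=L@Rboard(v[3],np.radians(7)).T+v[:3]
    return np.concatenate([(proj(*C[n],P)-np.array(o[n])).ravel() for n in o])
r=least_squares(f,[.5,-.2,.06,0],loss='soft_l1'); print(r.x,np.degrees(r.x[3]));print(f(r.x).reshape(-1,2).round(1))
for q,t,s in [("spool_mid",(324,237),(237.1,183.6)),("face",(325.4,224.3),(230.3,194)),("knob",(187.7,225.2),(393.5,191.3))]:
    X=tri([(*C["top"],t),(*C["scene"],s)]); print(q,X, (X-r.x[:3])@Rboard(r.x[3],np.radians(7)))
E
```

```text
[ 0.54100943 -0.23735851  0.05129246  0.10652876] 6.10364844308642
[[-0.  -0.3]
 [-1.  -0.6]
 [-1.1  0.3]
 [ 0.2  0.2]
 [-1.1 -2. ]
 [ 0.1 -0.9]
 [-0.1  1.7]
 [-0.3  1.5]]
spool_mid [ 0.47703659 -0.24441504  0.09403619] [-0.0586716  -0.00021446  0.05026869]
face [ 0.52453681 -0.25384321  0.091801  ] [-0.01306011 -0.01463976  0.04241633]
knob [0.50865725 0.24390796 0.11127666] [0.02617161 0.48197819 0.05722119]
```

```bash
python3 - <<'E'
from workcell import *
from h import *
s=read_state(); p=get_image("wrist"); T=p["world_to_cam"]
R0=R.from_quat(s["orientation"]).as_matrix()
Rc=T[:3,:3].T; pc=-Rc@T[:3,3]
print("cam in tool",R0.T@(pc-s["position"]),"axes\n",(R0.T@Rc).round(3))
Rb=Rboard(.1065,np.radians(7)); Rt=Rb@np.diag([1,-1,-1.])
ct=R0.T@(pc-s["position"])
mid=np.array([.541,-.237,.051])+Rb@[-.06,0,.035]
for h in (.2,.25):
  # place camera ray on mid+40mm ahead
  cz=Rt@(R0.T@Rc)[:,2]
  for d in (.3,.36):
    cpos=mid+Rb@[.03,0,0]-cz*d; tcp=cpos-Rt@ct; print(d,tcp,toolmove(s,tcp,Rt))
E
```

```text
cam in tool [ 0.08604553 -0.00112644 -0.12822576] axes
 [[-0.    -0.946 -0.325]
 [ 1.    -0.     0.001]
 [-0.001 -0.325  0.946]]
0.3 [ 0.49980268 -0.24231409  0.23778858] (array([ 42.22, -26.41,   0.75]), array([-0.52,  6.99,  8.54]))
0.36 [ 0.51218546 -0.24094572  0.29648095] (array([ 43.46, -26.23,  -5.12]), array([-0.52,  6.99,  8.54]))
0.3 [ 0.49980268 -0.24231409  0.23778858] (array([ 42.22, -26.41,   0.75]), array([-0.52,  6.99,  8.54]))
0.36 [ 0.51218546 -0.24094572  0.29648095] (array([ 43.46, -26.23,  -5.12]), array([-0.52,  6.99,  8.54]))
```

```bash
python3 -m crank '[8.5,4,-3,-4,0,0,2, 8.5,9,-6,-5,0,2,4, 8.5,14,-9,-5,0,4,6, 8.5,19,-12,-5,0,6,8, 8.5,24,-15,-5,-0.5,7,8.5]'
python3 - <<'E'
from workcell import *
from h import *
s=read_state(); Rb=Rboard(.1065,np.radians(7)); print(toolmove(s,[.512,-.241,.296],Rb@np.diag([1,-1,-1.])))
E
```

```text
t: 1.68
position: [0.3533, -0.3976, 0.2955]
orientation: [0.997, 0.053, 0.062, -0.003]
force: [2.0, 0.1, -0.7]
width: 0.997
(array([ 17.31, -13.89,   2.1 ]), array([ 0.01, -0.08, -0.03]))
```

```bash
python3 -m crank '[8.5,5,-4,0.5,0,0,0, 8.5,10,-8,1.2,0,0,0, 8.5,14,-11.5,1.8,0,0,0, 8.5,17.3,-13.9,2.1,0,0,0, 8.5,17.3,-13.9,2.1,0,0,0]'
python3 - <<'E'
from workcell import *
from h import *
p=get_image("wrist"); save("w1.png",p); 
for q in ["spool_mid","spool_face","testbed"]:
    r=place_of(p,q); print(q,[(round(d["position"][0]*560,1),round(d["position"][1]*420,1),round(d["conf"],2)) for d in r])
s=read_state();print(s["position"],s["force"])
np.savez("w1.npz",K=p["intrinsics"],T=p["world_to_cam"])
E
```

```text
t: 2.3
position: [0.5123, -0.2397, 0.2958]
orientation: [0.997, 0.056, 0.061, -0.004]
force: [1.2, 0.1, -0.1]
width: 0.997
spool_mid []
spool_face [(295.9, 180.6, 0.78)]
testbed [(289.2, 171.5, 0.88)]
[ 0.51006101 -0.24281116  0.29553649] [-0.3573358  -0.56697786  1.20878687]
```

View pics/w1.png

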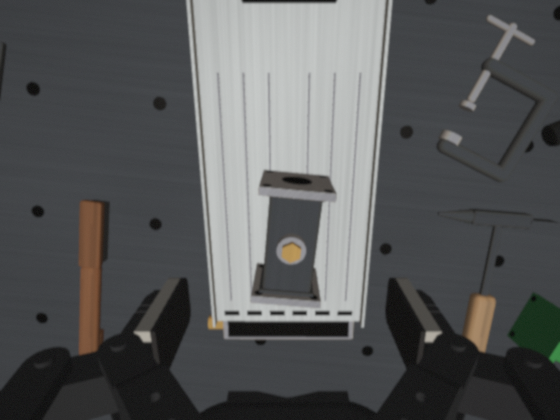

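The wrist view shows the board between edges running (190,0)–(212,320) and (390,0)–(362,325). The spool's boss is at (291,251), its front flange top spans (263,172)–(333,197), and it is rotated a few degrees to the board. I'll enlarge it to pick corners.

```bash
python3 - <<'E'
import cv2,numpy as np
t=cv2.imread("pics/w1.png")
a=cv2.resize(t[160:310,235:355],None,fx=4,fy=4,interpolation=cv2.INTER_CUBIC)
for i in range(0,150,25): cv2.putText(a,str(160+i),(0,i*4+5),0,.4,(0,0,255),1); cv2.line(a,(0,i*4),(479,i*4),(0,0,255),1)
for i in range(0,120,20): cv2.putText(a,str(235+i),(i*4,12),0,.4,(0,255,0),1); cv2.line(a,(i*4,0),(i*4,599),(0,255,0),1)
cv2.imwrite("pics/w1a.png",a)
b=cv2.resize(t[0:60,180:400],None,fx=3.6,fy=3.6,interpolation=cv2.INTER_CUBIC)
c=cv2.resize(t[290:350,180:400],None,fx=3.6,fy=3.6,interpolation=cv2.INTER_CUBIC)
cv2.imwrite("pics/w1b.png",np.vstack([b,c]))
E
```

```text
(no output)
```

View pics/w1a.png

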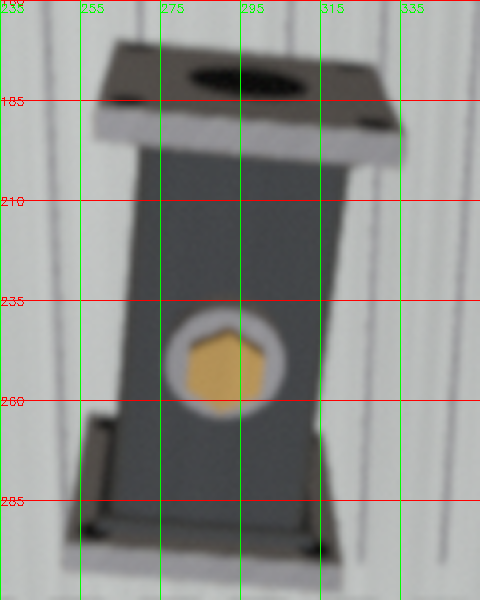

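View pics/w1b.png

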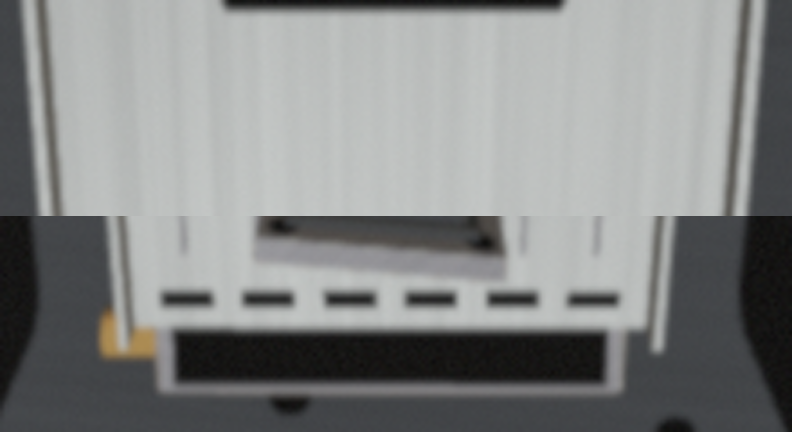

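```bash
cat > fit1.py <<'E'
from h import *
w=np.load("w1.npz"); C=(w["K"],w["T"])
t7=np.radians(7)
bl=[([-190,90,12],(213,326.7)),([-190,-90,12],(363.8,327.8))]
sp=[([60,35,70-35],(258.75,187)),([60,-35,35],(336.25,192.5)),([52,35,35],(258.2,194.5)),([52,-35,35],(336.2,201.2)),
 ([-52,35,35],(251.2,295.5)),([-52,-35,35],(320.5,300.75)),([-60,35,35],(250.7,302.5)),([-60,-35,35],(320,307.5)),
 ([60,35,-35],(264,170)),([60,-35,-35],(329.5,176))]
seal=[([160,43],(242.5,2.8)),([160,-43],(336.7,2.8))]
def f(v,full=False):
    Rb=Rboard(v[3],t7); b=v[:3]; e=[]
    for L,uv in bl: e.append(proj(*C,b+Rb@(np.array(L)/1e3))[0]-uv)
    Rs=Rb@R.from_euler('z',v[6]).as_matrix(); m=b+Rb@np.array([v[4],v[5],.035])
    for L,uv in sp: e.append(proj(*C,m+Rs@(np.array(L)/1e3))[0]-uv)
    for L,uv in seal: e.append(proj(*C,b+Rb@np.array([L[0]/1e3,L[1]/1e3,v[7]]))[0]-uv)
    # rail outer lines at row 0
    for y,u in ((.09,186),(-.09,393.3)):
        q=proj(*C,[b+Rb@np.array([x,y,.012]) for x in (.05,.12)])
        uu=q[0,0]+(0-q[0,1])*(q[1,0]-q[0,0])/(q[1,1]-q[0,1]); e.append(np.array([uu-u,0]))
    # deck end row
    e.append(np.array([0,proj(*C,b+Rb@np.array([-.19,0,0]))[0,1]-321.1]))
    return np.array(e) if full else np.array(e).ravel()
if __name__=="__main__":
    r=least_squares(f,[.541,-.237,.051,.106,-.06,0,0,.01],loss='soft_l1')
    v=r.x; print(v.round(4),"yaw",np.degrees(v[3]),"spoolyaw",np.degrees(v[6])); print(f(v,True).round(1).tolist())
    np.save("fit1.npy",v)
E
python3 fit1.py
```

```text
[ 0.5425 -0.2364  0.0596  0.1079 -0.059  -0.0025 -0.0905  0.003 ] yaw 6.180565745062245 spoolyaw -5.18600554940228
[[1.4, 0.5], [-2.0, -0.2], [-0.2, -0.9], [1.1, 0.7], [-0.2, 0.2], [-0.2, 0.6], [-0.2, -0.0], [1.0, 0.5], [-0.2, -0.1], [0.5, 0.6], [-0.3, -1.1], [-1.0, -1.1], [0.3, -0.3], [-0.2, 0.0], [3.0, 0.0], [-2.9, 0.0], [0.0, 0.1]]
```

```bash
cat > tgt.py <<'E'
from workcell import *
from h import *
import sys
def board(v): return v[:3],Rboard(v[3],np.radians(7))
def target(v,x,y,z,yaw):
    b,Rb=board(v); return b+Rb@np.array([x,y,z]), Rb@R.from_euler('z',yaw).as_matrix()@np.diag([1,-1,-1.])
if __name__=="__main__":
    v=np.load("fit1.npy"); s=read_state()
    c,sn=np.cos(v[6]),np.sin(v[6])
    for z in (.12,.029):
        P,Rt=target(v,v[4]-.03*c,v[5]-.03*sn,z,v[6]); print(z,P,toolmove(s,P,Rt))
E
python3 tgt.py
```

```text
0.12 [ 0.44031491 -0.24734521  0.16786728] (array([-8.48, -0.29, 11.82]), array([0.  , 0.02, 5.09]))
0.029 [ 0.45134056 -0.24615122  0.07754558] (array([-8.48, -0.29, 20.92]), array([0.  , 0.02, 5.09]))
```

```bash
python3 -m crank '[8.5,-3,0,4,0,0,2, 8.5,-6,-0.2,8,0,0,4, 8.5,-8.5,-0.3,11.8,0,0,5.1, 8.5,-8.5,-0.3,11.8,0,0,5.1]'
python3 - <<'E'
from workcell import *
from h import *
p=get_image("wrist"); save("w2.png",p); 
s=read_state();print(s["position"],s["force"],s["t"])
np.savez("w2.npz",K=p["intrinsics"],T=p["world_to_cam"])
v=np.load("fit1.npy"); Rb=Rboard(v[3],np.radians(7)); Rs=Rb@R.from_euler('z',v[6]).as_matrix(); m=v[:3]+Rb@np.array([v[4],v[5],.035])
im=p["color"][:,:,::-1].copy()
for L in [(60,35,35),(60,-35,35),(52,35,35),(52,-35,35),(60,35,-35),(60,-35,-35),(-52,35,35),(-52,-35,35)]:
    u=proj(p["intrinsics"],p["world_to_cam"],m+Rs@(np.array(L)/1e3))[0]; cv2.circle(im,(int(round(u[0])),int(round(u[1]))),3,(0,0,255),1)
cv2.imwrite("pics/w2o.png",im)
E
```

```text
t: 3.0
position: [0.4372, -0.2456, 0.1647]
orientation: [0.998, 0.007, 0.058, -0.009]
force: [0.3, 0.7, -0.4]
width: 0.998
[ 0.43970639 -0.24690605  0.16769052] [ 0.80854075 -0.40581343  0.4237723 ] 3.05
```

View pics/w2o.png

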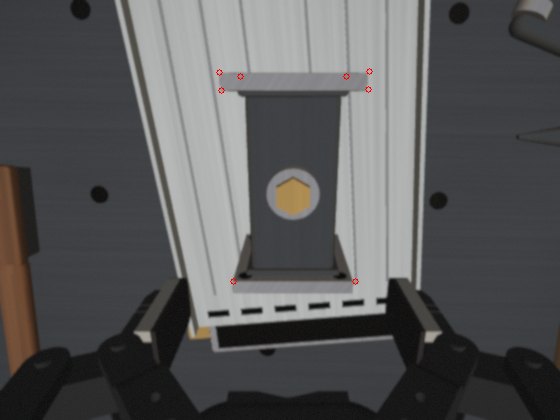

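Prediction and picture agree to about 1 px: front flange top at (219–369, 72–90), rear flange at (233–355, 281). The spool lies square to the tool. Now I descend around the tube.

```bash
python3 -m crank '[8.5,0,0,3,0,0,0, 8.5,0,0,5.5,0,0,0, 8.5,0,0,8,0,0,0, 8.5,0,0,9.1,0,0,0, 8.5,0,0,9.1,0,0,0]' 20
python3 tgt.py
```

```text
t: 3.68
position: [0.4528, -0.2458, 0.0788]
orientation: [0.998, 0.009, 0.061, -0.006]
force: [-0.7, 0.1, 0.5]
width: 0.995
0.12 [ 0.44031491 -0.24734521  0.16786728] (array([-0.15,  0.03, -9.  ]), array([ 0.02, -0.06,  0.06]))
0.029 [ 0.45134056 -0.24615122  0.07754558] (array([-0.16,  0.03,  0.1 ]), array([ 0.02, -0.06,  0.06]))
```

```bash
python3 -m crank '[6.5,0,0,0,0,0,0, 5.5,0,0,0,0,0,0, 4.6,0,0,0,0,0,0, 4.6,0,0,0,0,0,0]' 20
python3 - <<'E'
from workcell import *
from h import *
p=get_image("wrist"); save("w3.png",p); s=read_state(); print(s["position"],s["force"],s["width"]*8.54)
E
```

```text
t: 4.18
position: [0.4526, -0.246, 0.0791]
orientation: [0.998, 0.009, 0.062, -0.005]
force: [-2.0, -1.2, 6.3]
width: 0.585
[ 0.45254333 -0.24600543  0.07905257] [-1.14198307 -1.11677865  6.86291434] 4.978036034187689
```

View pics/w3.png

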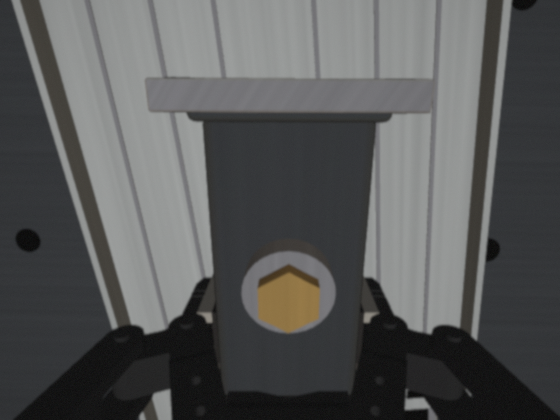

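```bash
cat > nxt.py <<'E'
from tgt import *
v=np.load("fit1.npy"); s=read_state(); b,Rb=board(v)
q=Rb.T@(s["position"]-b); Rr=Rb.T@R.from_quat(s["orientation"]).as_matrix()@np.diag([1,-1,-1.])
print("t",s["t"],"board xyz",(q*1e3).round(1),"rotvec board deg",R.from_matrix(Rr).as_rotvec(degrees=True).round(2),"F board",(Rb.T@s["force"]).round(1),"w",round(s["width"]*85.4,1))
if len(sys.argv)>1:
    x,y,z,yaw=map(float,sys.argv[1:5]); P,Rt=target(v,x/1e3,y/1e3,z/1e3,np.radians(yaw)); print(toolmove(s,P,Rt))
E
python3 nxt.py 55 0 29.7 0
```

```text
t 4.225 board xyz [-87.5   0.2  30.3] rotvec board deg [-0.08 -0.09 -5.13] F board [-0.4 -1.   7. ] w 49.8
(array([14.19, -1.26,  0.09]), array([ 0.08, -0.09, -5.13]))
```

```bash
python3 -m crank '[4.6,0.5,-0.05,0.02,0,0,-0.5, 4.6,1.5,-0.15,0.04,0,0,-1.2, 4.6,2.7,-0.25,0.05,0,0,-2, 4.6,3.9,-0.35,0.05,0,0,-2.8, 4.6,5,-0.45,0.05,0.03,-0.04,-3.4]'
python3 nxt.py 55 0 29.5 0
```

```text
t: 4.85
position: [0.5002, -0.241, 0.0848]
orientation: [0.997, 0.039, 0.059, -0.004]
force: [-15.7, -2.0, 16.1]
width: 0.584
t 4.85 board xyz [-39.2   0.1  30.2] rotvec board deg [-0.01  0.23 -1.68] F board [-13.7  -0.3  17.9] w 49.9
(array([ 9.42, -0.27,  0.03]), array([ 0.01,  0.23, -1.68]))
```

```bash
python3 -m crank '[4.6,1.1,-0.03,-0.02,0,0,-0.5, 4.6,2.2,-0.06,-0.03,0,0,-1, 4.6,3.3,-0.09,-0.03,0,0,-1.4, 4.6,4.4,-0.12,-0.03,0,0,-1.7, 4.6,5.5,-0.15,-0.03,0,0,-1.7]'
python3 nxt.py 55 0 29.8 0
```

```text
t: 5.48
position: [0.5545, -0.2351, 0.0915]
orientation: [0.997, 0.054, 0.059, -0.003]
force: [-12.8, -2.1, 12.3]
width: 0.58
t 5.475 board xyz [15.8  0.  30.2] rotvec board deg [ 0.    0.22 -0.01] F board [-11.4  -0.7  13.8] w 49.6
(array([3.92, 0.  , 0.03]), array([-0.  ,  0.22, -0.01]))
```

```bash
python3 - <<'E'
from workcell import *
from h import *
p=get_image("wrist"); save("w4.png",p); np.savez("w4.npz",K=p["intrinsics"],T=p["world_to_cam"])
E
```

```text
(no output)
```

View pics/w4.png

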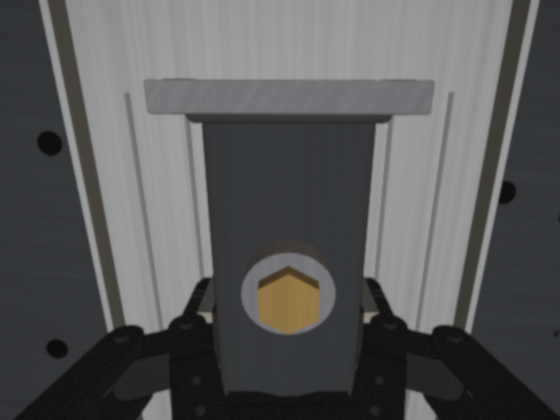

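```bash
python3 - <<'E'
from h import *
v=np.load("fit1.npy"); w=np.load("w4.npz"); b=v[:3]; Rb=Rboard(v[3],np.radians(7))
def hit(uv,z):
    K,T=w["K"],w["T"]; Rc=T[:3,:3].T; c=-Rc@T[:3,3]; d=Rc@np.linalg.solve(K,[*uv,1]); 
    c2=Rb.T@(c-b); d2=Rb.T@d; return (c2+d2*(z-c2[2])/d2[2])*1e3
for uv,z in [((145,79),.07),((433.5,80),.07),((146.5,114),.07),((433,113.5),.07),((50,80),.012),((527,80),.012),((128,93),0),((450.5,93),0)]: print(uv,hit(uv,z).round(1))
im=cv2.imread("pics/w4.png"); cv2.imwrite("pics/w4a.png",cv2.resize(im[60:130,30:540],None,fx=1.55,fy=3))
E
```

```text
(145, 79) [104.2  35.2  70. ]
(433.5, 80) [103.9 -33.3  70. ]
(146.5, 114) [96.2 35.9 70. ]
(433, 113.5) [ 96.3 -34.2  70. ]
(50, 80) [105.2  94.8  12. ]
(527, 80) [105.1 -93.1  12. ]
(128, 93) [100.2  70.1   0. ]
(450.5, 93) [100.1 -69.    0. ]
```

View pics/w4a.png

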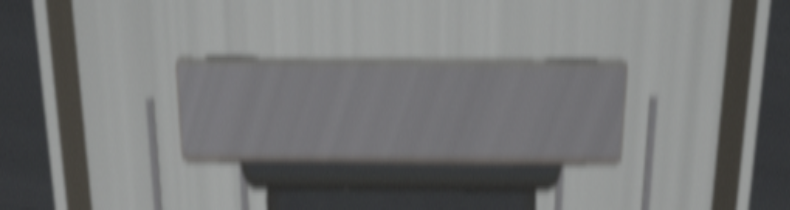

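```bash
python3 -m crank '[4.6,1,0,0,0,0,0, 4.6,2,0,0,0,0,0, 4.6,3,0,0,0,0.1,0, 4.6,3.8,0,0,0,0.15,0, 4.6,4.4,0,0,0,0.2,0]'
python3 nxt.py 72 0 29.8 0
python3 - <<'E'
from workcell import *
from h import *
p=get_image("wrist"); q=get_image("scene"); save("w5.png",p); np.savez("w5.npz",K=p["intrinsics"],T=p["world_to_cam"])
a=cv2.resize(q["color"][60:270,120:320,::-1],None,fx=2,fy=2)
cv2.imwrite("pics/s5.png",np.hstack([a,cv2.resize(p["color"][:,:,::-1],(400,420))]))
E
```

```text
t: 6.15
position: [0.5977, -0.2303, 0.0968]
orientation: [0.997, 0.054, 0.061, -0.003]
force: [-13.4, -1.4, 13.0]
width: 0.583
t 6.15 board xyz [59.6  0.2 30.2] rotvec board deg [ 0.02  0.04 -0.  ] F board [-11.8  -0.   14.5] w 49.8
(array([1.24, 0.02, 0.04]), array([-0.02,  0.04, -0.  ]))
```

View pics/s5.png

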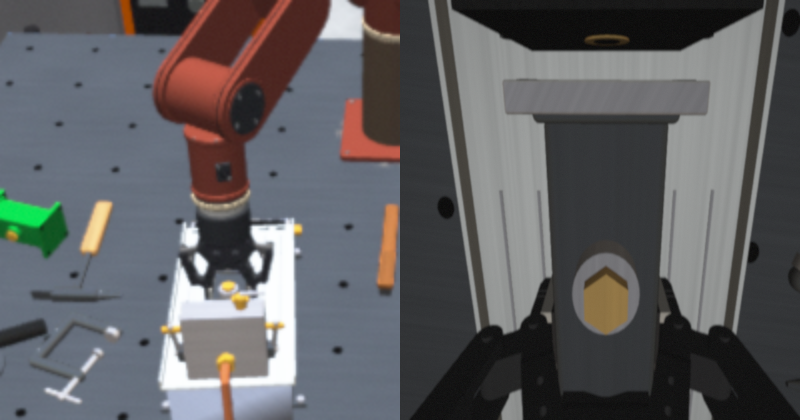

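```bash
python3 -m crank '[4.6,0.3,0,0,0,0,0, 4.6,0.6,0,0,0,0,0, 4.6,0.8,0,0,0,0,0, 4.6,0.9,0,0,0,0,0]'
python3 nxt.py 72 0 29.8 0
```

```text
t: 6.75
position: [0.6064, -0.2294, 0.0979]
orientation: [0.997, 0.054, 0.061, -0.003]
force: [-12.6, -1.8, 10.9]
width: 0.584
t 6.75 board xyz [68.4  0.1 30.2] rotvec board deg [ 0.02  0.04 -0.02] F board [-11.3  -0.5  12.4] w 49.9
(array([0.36, 0.01, 0.04]), array([-0.02,  0.04, -0.02]))
```

```bash
python3 -m crank '[4.6,0.1,0,0,0,0,0, 4.6,0.2,0,0,0,0,0]'
python3 nxt.py 72 0 29.8 0
python3 - <<'E'
from workcell import *
from h import *
p=get_image("wrist"); save("w6.png",p)
cv2.imwrite("pics/w6a.png",cv2.resize(p["color"][0:130,80:500,::-1],None,fx=1.9,fy=4))
E
```

```text
t: 7.0
position: [0.6083, -0.2292, 0.0981]
orientation: [0.997, 0.054, 0.061, -0.003]
force: [-13.4, -2.7, 12.0]
width: 0.58
t 7.0 board xyz [70.4  0.2 30.2] rotvec board deg [ 0.02  0.04 -0.02] F board [-12.   -1.2  13.6] w 49.5
(array([0.16, 0.02, 0.04]), array([-0.02,  0.04, -0.02]))
```

View pics/w6a.png

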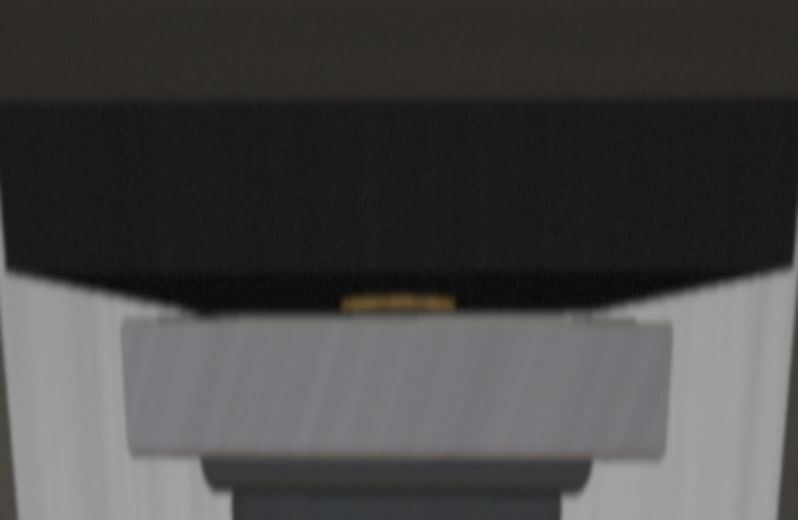

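The flange, columns 122–672 in the crop, is centred under the seal ring at 399. A narrow gap remains, so I'll continue in 1 mm steps.

```bash
python3 -m crank '[4.6,0.1,0,0,0,0,0, 4.6,0.2,0,0,0,0,0]'
python3 nxt.py 74 0 29.8 0; python3 -m crank '[4.6,0.1,0,0,0,0,0, 4.6,0.1,0,0,0,0,0]'
python3 nxt.py 74 0 29.8 0
```

```text
t: 7.3
position: [0.6102, -0.229, 0.0983]
orientation: [0.997, 0.054, 0.061, -0.004]
force: [-15.3, -2.6, 12.2]
width: 0.585
t 7.3 board xyz [72.3  0.2 30.1] rotvec board deg [ 0.03  0.04 -0.02] F board [-13.9  -1.   14. ] w 50.0
(array([0.17, 0.02, 0.03]), array([-0.03,  0.04, -0.02]))
t: 7.55
position: [0.6102, -0.229, 0.0983]
orientation: [0.997, 0.054, 0.059, -0.004]
force: [-17.6, -1.7, 13.8]
width: 0.58
t 7.55 board xyz [72.3  0.1 30.2] rotvec board deg [ 0.05  0.17 -0.01] F board [-15.8   0.2  15.8] w 49.6
(array([0.17, 0.01, 0.04]), array([-0.05,  0.17, -0.01]))
```

```bash
python3 -m crank '[4.6,0.1,0,0,0,0,0, 4.6,0.1,0,0,0,0,0]'
python3 nxt.py 74 0 29.8 0; python3 - <<'E'
from workcell import *
from h import *
p=get_image("wrist"); save("w7.png",p)
cv2.imwrite("pics/w7a.png",cv2.resize(p["color"][0:130,80:500,::-1],None,fx=1.9,fy=4))
E
```

```text
t: 7.8
position: [0.6103, -0.2289, 0.0983]
orientation: [0.997, 0.054, 0.058, -0.004]
force: [-21.6, -1.8, 17.2]
width: 0.582
t 7.8 board xyz [72.3  0.2 30.1] rotvec board deg [ 0.08  0.28 -0.01] F board [-19.4   0.5  19.7] w 49.7
(array([0.17, 0.02, 0.03]), array([-0.08,  0.28, -0.01]))
```

View pics/w7a.png

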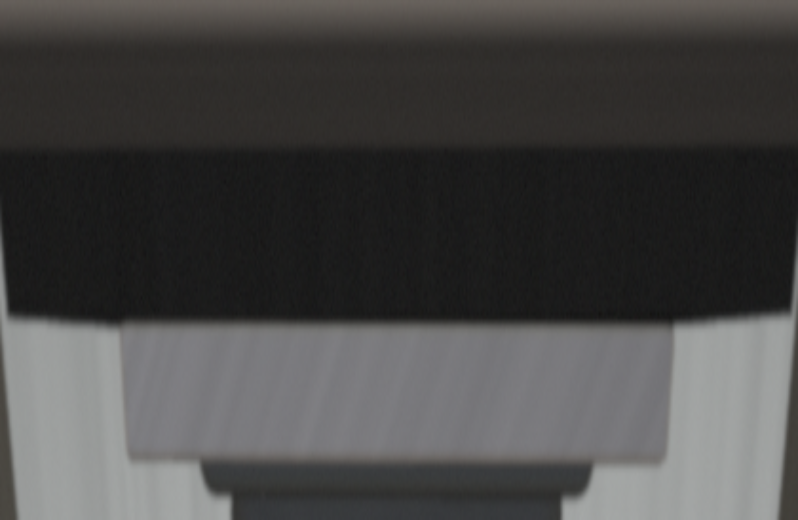

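The flange is now hard against the black seal, with no gap along its whole width, and centred at column 397 against 399 for the seal. I release.

```bash
python3 -m crank '[5.3,0,0,0,0,0,0, 6,-0.1,0,0,0,0,0, 8.4,-0.2,0,0,0,0,0, 8.4,-0.2,0,0,0,0,0]'
python3 nxt.py 74 0 29.8 0; python3 - <<'E'
from workcell import *
from h import *
p=get_image("wrist"); save("w8.png",p)
cv2.imwrite("pics/w8a.png",cv2.resize(p["color"][0:420,80:500,::-1],None,fx=1.4,fy=1.4))
E
```

```text
t: 8.35
position: [0.612, -0.2278, 0.0971]
orientation: [0.997, 0.054, 0.062, -0.004]
force: [-0.6, 0.3, 0.7]
width: 0.985
t 8.35 board xyz [74.   1.1 28.7] rotvec board deg [ 0.07 -0.16 -0.02] F board [-0.5  0.3  0.8] w 84.1
(array([-0.  ,  0.11, -0.11]), array([-0.07, -0.16, -0.02]))
```

View pics/w8a.png

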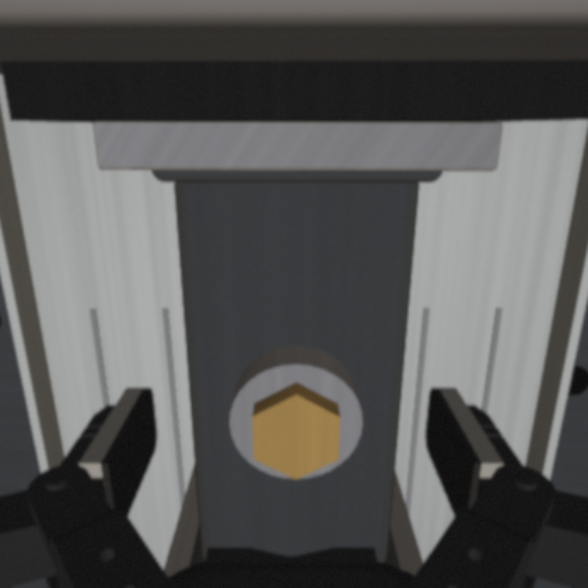

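```bash
python3 -m crank '[8.4,0,0,-2,0,0,0, 8.4,0,0,-5,0,0,0, 8.4,0,0,-9,0,0,0, 8.4,0,0,-13,0,0,0, 8.4,-3,0,-17,0,0,0]'
python3 -m crank '[8.4,-4,0,-3,0,0,0, 8.4,-8,0,-3,0,0,0, 8.4,-8,0,-3,0,0,0]'
python3 nxt.py; python3 - <<'E'
from workcell import *
from h import *
p=get_image("wrist"); save("w9.png",p);  np.savez("w9.npz",K=p["intrinsics"],T=p["world_to_cam"])
for q in ["spool_mid","spool_face"]:
    print(q,[(round(d["position"][0]*560,1),round(d["position"][1]*420,1),round(d["conf"],2)) for d in place_of(p,q)])
E
```

```text
t: 9.02
position: [0.5621, -0.2337, 0.2659]
orientation: [0.996, 0.054, 0.064, -0.003]
force: [-1.2, -0.6, -0.1]
width: 0.982
t: 9.4
position: [0.4771, -0.2429, 0.2838]
orientation: [0.997, 0.053, 0.063, -0.003]
force: [-0.1, 0.0, 0.3]
width: 0.983
t 9.4 board xyz [-38.    0.6 230.5] rotvec board deg [-0.06 -0.24 -0.14] F board [-0.1  0.   0.3] w 84.0
spool_mid [(290.2, 24.8, 0.89)]
spool_face []
```

View pics/w9.png

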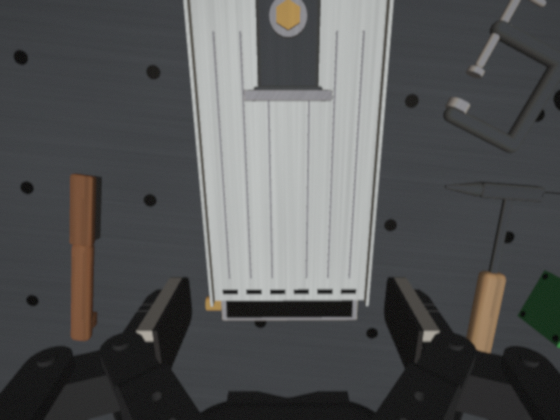

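```bash
python3 - <<'E'
from h import *
im=cv2.imread("pics/w9.png")
a=cv2.resize(im[0:110,180:400],None,fx=3.6,fy=3.6,interpolation=cv2.INTER_CUBIC)
cv2.imwrite("pics/w9a.png",a)
print("K",np.load("w9.npz")["K"][0,2])
E
```

```text
K 287.53631851094895
```

View pics/w9a.png

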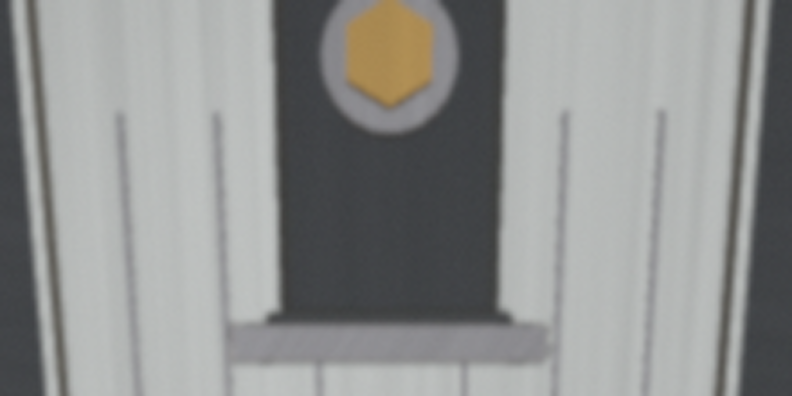

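```bash
python3 - <<'E'
from h import *
v=np.load("fit1.npy"); w=np.load("w9.npz"); b=v[:3]; Rb=Rboard(v[3],np.radians(7))
def hit(uv,z):
    K,T=w["K"],w["T"]; Rc=T[:3,:3].T; c=-Rc@T[:3,3]; d=Rc@np.linalg.solve(K,[*uv,1]); 
    c2=Rb.T@(c-b); d2=Rb.T@d; return (c2+d2*(z-c2[2])/d2[2])*1e3
g=lambda x,y:(180+x/3.6,y/3.6)
for n,p,z in [("fl L",g(228,323),.07),("fl R",g(551,323),.07),("fl rear L",g(230,362),.07),("fl rear R",g(548,361),.07),("gr",g(120,112),0),("gr",g(664,112),0),("gr",g(217,112),0),("gr",g(566,112),0),("boss",g(389.5,60),.074),("tubeL",g(283,300),.06),("tubeR",g(498,300),.06),("tubeL",g(273,10),.06),("tubeR",g(506,10),.06),("rail",g(14,20),.012),("rail",g(774,20),.012)]: print(n,hit(p,z).round(1))
E
```

```text
fl L [48.4 36.2 70. ]
fl R [ 48.2 -34.4  70. ]
fl rear L [40.3 36.1 70. ]
fl rear R [ 40.3 -34.   70. ]
gr [100.3  70.1   0. ]
gr [ 99.9 -70.3   0. ]
gr [100.2  45.1   0. ]
gr [100. -45.   0.]
boss [98.7  0.8 74. ]
tubeL [53.3 24.8 60. ]
tubeR [ 53.2 -23.5  60. ]
tubeL [110.6  25.2  60. ]
tubeR [110.5 -23.7  60. ]
rail [118.8  92.3  12. ]
rail [118.4 -93.4  12. ]
```

Spool checks: rear face at x=40.3, so the front face is at 160.3 (seal at 160). It is about 0.9 mm or less off centre and about 0.1° in yaw, so the spool is seated. On to the gauge.

```bash
python3 - <<'E'
from workcell import *
from h import *
s=read_state(); print(s["joints"].round(2))
k=np.array([.509,.244,.111]); Rk=Rboard(np.radians(-11.9),np.radians(20)); Rt=Rk@np.diag([1,-1,-1.])
ct=np.array([.086,-.001,-.128]); cz=Rt@np.array([-.325,0,.946])
tcp=k+Rk@[.0,0,-.01]-cz*.27-Rt@ct; print(tcp,toolmove(s,tcp,Rt))
E
```

```text
[-0.67 -0.1   1.79  0.09  1.36  0.78]
[0.47110599 0.25096356 0.22193724] (array([  3.65, -49.18,   6.63]), array([-4.25, 12.63, 17.57]))
```

```bash
python3 -m crank '[8.4,0.5,-6,0,0,0,0, 8.4,1,-12,0,0,2,3, 8.4,1.5,-18,0,-1,4,6, 8.4,2,-24,0,-2,6,9, 8.4,2.5,-30,0.5,-3,8,12]'
cat > kt.py <<'E'
from workcell import *
from h import *
import sys
def kmove(k,yaw,tilt,off,rot=0):
    s=read_state(); Rk=Rboard(yaw,tilt); Rt=Rk@R.from_euler('z',rot,degrees=True).as_matrix()@np.diag([1,-1,-1.])
    return toolmove(s,np.array(k)+Rk@np.array(off),Rt)
E
python3 - <<'E'
from kt import *
s=read_state(); print(s["joints"].round(2)); Rt=Rboard(np.radians(-11.9),np.radians(20))@np.diag([1,-1,-1.])
print(toolmove(s,[.471,.251,.222],Rt))
E
```

```text
t: 10.18
position: [0.4726, 0.0608, 0.2818]
orientation: [0.989, -0.054, 0.134, 0.012]
force: [0.7, -1.1, 0.3]
width: 0.989
[-0.02 -0.38  2.05 -0.04  1.21  1.67]
(array([ -3.71, -18.94,   5.01]), array([-1.24,  4.5 ,  5.5 ]))
```

```bash
python3 -m crank '[8.4,-1,-6,0,-0.5,2,2, 8.4,-2.5,-12,1.5,-1,4,4, 8.4,-3.5,-17,3.5,-1.2,4.5,5.5, 8.4,-3.7,-18.9,5,-1.2,4.5,5.5, 8.4,-3.7,-18.9,5,-1.2,4.5,5.5]'
python3 - <<'E'
from workcell import *
from h import *
s=read_state(); print(s["joints"].round(2),s["position"])
p=get_image("wrist"); save("k1.png",p); np.savez("k1.npz",K=p["intrinsics"],T=p["world_to_cam"])
for q in ["knob_grip","console"]:
    print(q,[(round(d["position"][0]*560,1),round(d["position"][1]*420,1),round(d["conf"],2)) for d in place_of(p,q)])
E
```

```text
t: 10.8
position: [0.4688, 0.2501, 0.219]
orientation: [0.98, -0.099, 0.169, 0.019]
force: [0.2, 0.5, -0.4]
width: 0.984
[ 0.47 -0.16  2.   -0.25  1.04  2.34] [0.46884434 0.25007752 0.21901905]
knob_grip [(300.0, 203.5, 0.9), (293.2, 168.9, 0.62)]
console [(291.7, 169.7, 0.78)]
```

View pics/k1.png

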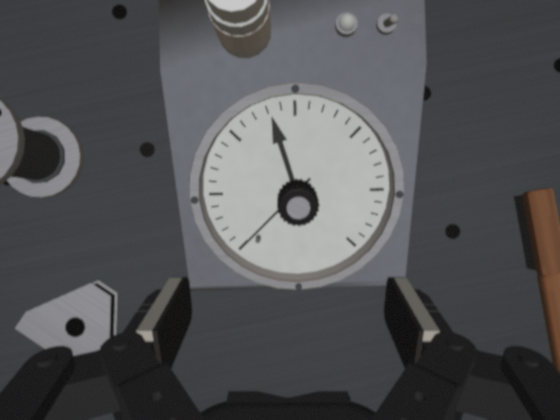

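```bash
python3 - <<'E'
import cv2,numpy as np
t=cv2.imread("pics/k1.png")
y0,x0=75,180
a=cv2.resize(t[y0:y0+225,x0:x0+240],None,fx=2.6,fy=2.6,interpolation=cv2.INTER_CUBIC)
for i in range(0,225,25): cv2.putText(a,str(y0+i),(0,int(i*2.6)+12),0,.4,(0,0,255),1); cv2.line(a,(0,int(i*2.6)),(8,int(i*2.6)),(0,0,255),1)
for i in range(0,240,20): cv2.putText(a,str(x0+i),(int(i*2.6),10),0,.35,(0,255,0),1); cv2.line(a,(int(i*2.6),0),(int(i*2.6),8),(0,255,0),1)
cv2.imwrite("pics/k1a.png",a)
E
```

```text
(no output)
```

View pics/k1a.png

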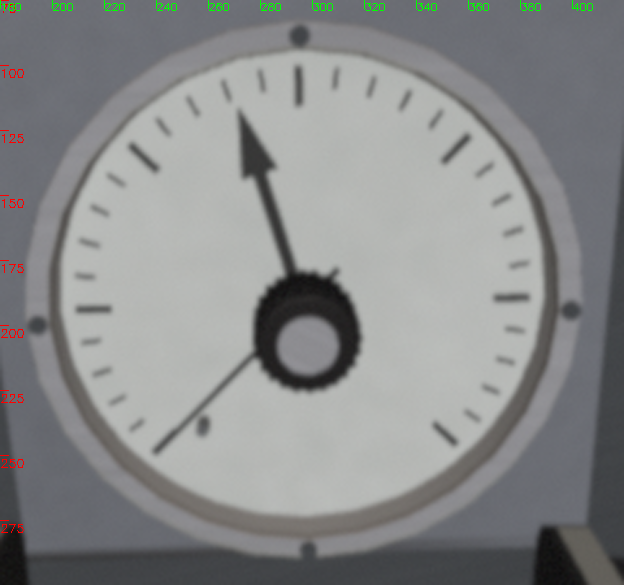

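```bash
cat > kfit.py <<'E'
from h import *
w=np.load("k1.npz"); C=(w["K"],w["T"]); g=lambda x,y:np.array([180+x/2.6,75+y/2.6])
a=np.linspace(0,2*np.pi,361); circ=lambda r,z:np.c_[r*np.cos(a),r*np.sin(a),z+0*a]/1e3
def f(v):
    Rk=Rboard(v[3],np.radians(20)); P=lambda L:proj(*C,v[:3]+np.atleast_2d(L)@Rk.T); e=[]
    q=P(circ(81.5,3)); e+=[q[:,0].min()-g(25,0)[0],q[:,0].max()-g(582,0)[0],q[:,1].min()-g(0,22)[1],q[:,1].max()-g(0,557)[1]]
    q=P(circ(14,28)); e+=[q[:,0].min()-g(255,0)[0],q[:,0].max()-g(360,0)[0],q[:,1].max()-g(0,391)[1]]
    for th,uv in ((0,(300,36)),(90,(37,325)),(180,(308,550)),(270,(571,310))):
        c,s=np.cos(np.radians(th)),np.sin(np.radians(th)); e+=list(P([v[4]*c,v[4]*s,.003])[0]-g(*uv))
    for th,uv in ((0,(298,66)),(90,(76,309)),(270,(530,297)),(225,(457,445)),(135,(152,454)),(45,(130,145)),(315,(469,135))):
        c,s=np.cos(np.radians(th)),np.sin(np.radians(th)); e+=list(P([v[5]*c,v[5]*s,0])[0]-g(*uv))
    return np.array(e)
r=least_squares(f,[.509,.244,.1,-.2,.078,.068],loss='soft_l1'); print(r.x.round(4),np.degrees(r.x[3]),f(r.x).round(1))
v=r.x; np.save("kfit.npy",v); Rk=Rboard(v[3],np.radians(20))
print("grip pt",v[:3]+Rk@[0,0,.019])
# pointer tip
K,T=C; uv=g(238,108); Rc=T[:3,:3].T; c=-Rc@T[:3,3]; d=Rc@np.linalg.solve(K,[*uv,1]); c2=Rk.T@(c-v[:3]); d2=Rk.T@d; p=c2+d2*(.002-c2[2])/d2[2]
print("pointer",p, "angle from zero cw deg",135-np.degrees(np.arctan2(p[1],p[0])))
E
python3 kfit.py; python3 - <<'E'
from workcell import *
from h import *
v=np.load("kfit.npy"); Rk=Rboard(v[3],np.radians(20)); P=v[:3]+Rk@[0,0,.019]
for n in ("top","scene"):
    p=get_image(n); print(n,proj(p["intrinsics"],p["world_to_cam"],P)[0], [(round(d["position"][0]*560,1),round(d["position"][1]*420,1),round(d["conf"],2)) for d in place_of(p,"knob_grip")])
E
```

```text
[ 0.5188  0.2341  0.0997 -0.1747  0.0784  0.0678] -10.009582785491403 [-0.2 -0.3 -2.  -1.7 -0.  -0.2 -1.2 -0.4 -2.6 -0.  -2.2 -0.2 -2.2 -0.4
 -2.1  0.5  1.8 -0.3  2.4  0.4  2.2  0.3  2.1  0.6  1.9 -0.3  1.7  1.
  2. ]
grip pt [0.51235069 0.2352194  0.11753603]
pointer [0.05851504 0.01700646 0.002     ] angle from zero cw deg 118.79433993076375
top [191.98231338 224.33984443] [(187.9, 226.3, 0.67)]
scene [393.64319208 190.29314301] [(391.0, 189.6, 0.93), (232.3, 213.1, 0.17)]
```

```bash
sed -i 's/circ(81.5,3)/circ(81.5,v[6]*1e3)/; s/v\[4\]\*s,.003\]/v[4]*s,v[6]]/; s/.078,.068\]/.078,.068,.003]/' kfit.py; python3 kfit.py;  python3 - <<'E'
from kt import *
v=np.load("kfit.npy")
for o in (.10,.06,.019): print(kmove(v[:3],v[3],np.radians(20),[0,0,o]))
E
```

```text
[ 0.5207  0.2336  0.0904 -0.1744  0.0783  0.0699  0.0134] -9.990086025858117 [-0.1  0.2  0.   0.3  0.4 -1.3 -4.3 -0.1 -0.4  0.2 -0.1  0.1 -0.3 -0.1
 -0.1  0.2  0.2 -0.2  0.6 -0.2  0.4 -0.1  0.2  0.6  0.  -0.3  0.   0.5
  0.3]
grip pt [0.51426307 0.23473158 0.10820594]
pointer [0.05913928 0.01745256 0.002     ] angle from zero cw deg 118.55816792840682
(array([0.41, 0.44, 4.12]), array([ 0.64,  0.14, -1.78]))
(array([0.42, 0.39, 8.12]), array([ 0.64,  0.14, -1.78]))
(array([ 0.43,  0.35, 12.22]), array([ 0.64,  0.14, -1.78]))
```

```bash
sed -i 's/circ(81.5,v\[6\]\*1e3)/circ(81.5,3)/; s/v\[4\]\*s,v\[6\]\]/v[4]*s,.003]/; s/v\[5\]\*s,0\]/v[5]*s,v[6]]/; s/(.002-c2\[2\])/(v[6]+.003-c2[2])/; s/.068,.003\]/.068,-.01]/' kfit.py; python3 kfit.py;  python3 - <<'E'
from kt import *
v=np.load("kfit.npy")
for o in (.10,.06,.019): print(kmove(v[:3],v[3],np.radians(20),[0,0,o]))
E
```

```text
[ 0.5172  0.2342  0.0997 -0.1746  0.0785  0.0701 -0.011 ] -10.003663501250848 [ 0.  -0.   0.2  0.1  0.2  0.   0.9 -0.2 -0.5  0.1 -0.2  0.  -0.3 -0.1
 -0.1  0.2 -0.  -0.2  0.3 -0.3  0.1 -0.2 -0.1  0.5 -0.3 -0.4 -0.2  0.4
  0.1]
grip pt [0.51082642 0.23536075 0.11753104]
pointer [ 0.05922665  0.01744552 -0.00798704] angle from zero cw deg 118.58738246574998
(array([0.4 , 0.44, 3.13]), array([ 0.63,  0.14, -1.77]))
(array([0.41, 0.4 , 7.13]), array([ 0.63,  0.14, -1.77]))
(array([ 0.42,  0.35, 11.23]), array([ 0.63,  0.14, -1.77]))
```

```bash
python3 -m crank '[8.4,0.2,0.2,3,0.3,0,-0.9, 8.4,0.4,0.4,6,0.6,0.1,-1.8, 8.4,0.4,0.4,7.1,0.6,0.1,-1.8, 6,0.4,0.4,7.1,0.6,0.1,-1.8, 6,0.4,0.4,7.1,0.6,0.1,-1.8]' 20
python3 - <<'E'
from kt import *
p=get_image("wrist"); 
v=np.load("kfit.npy"); print(kmove(v[:3],v[3],np.radians(20),[0,0,.019])); print(read_state()["force"],read_state()["width"]*8.54)
Rk=Rboard(v[3],np.radians(20)); im=p["color"][:,:,::-1].copy(); a=np.linspace(0,2*np.pi,40)
for u in proj(p["intrinsics"],p["world_to_cam"],v[:3]+np.c_[.014*np.cos(a),.014*np.sin(a),.028+0*a]@Rk.T): cv2.circle(im,(int(u[0]),int(u[1])),1,(0,0,255),-1)
cv2.imwrite("pics/k2.png",im)
E
```

```text
t: 11.78
position: [0.4968, 0.2389, 0.1567]
orientation: [0.981, -0.085, 0.173, 0.015]
force: [-0.2, 0.5, 0.6]
width: 0.7
(array([0.02, 0.12, 4.19]), array([-0.02,  0.  ,  0.11]))
[-0.23592109  0.44266326 -0.5014846 ] 5.971665318882038
```

View pics/k2.png

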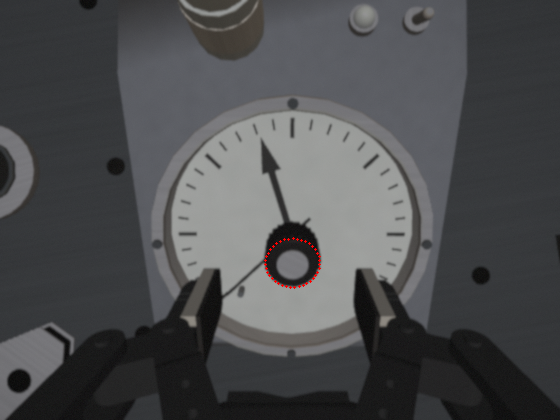

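The predicted knob-top circle at (292,262) matches the picture to about a pixel. The broad pointer is at (265,145) and the thin one at lower left. I descend and grip.

```bash
python3 -m crank '[6,0,0.1,2,0,0,0, 6,0,0.1,4.2,0,0,0, 6,0,0.1,4.2,0,0,0]' 25
python3 -m crank '[4,0,0,0,0,0,0, 2.4,0,0,0,0,0,0, 2.4,0,0,0,0,0,0, 2.4,0,0,0,0,0,0]' 25
python3 - <<'E'
from kt import *
s=read_state(); print(s["joints"].round(2),s["force"].round(1),s["moment"].round(2),s["width"]*8.54)
p=get_image("wrist"); save("k3.png",p)
E
```

```text
t: 12.2
position: [0.5094, 0.2348, 0.1151]
orientation: [0.981, -0.085, 0.171, 0.016]
force: [-0.9, -0.3, 0.2]
width: 0.7
t: 12.7
position: [0.5103, 0.2342, 0.1175]
orientation: [0.981, -0.085, 0.172, 0.017]
force: [-4.4, -4.8, 6.9]
width: 0.321
[ 0.4   0.03  2.03 -0.26  0.8   2.3 ] [-4.4 -4.8  6.9] [-1.    0.51 -0.38] 2.738754634809669
```

View pics/k3.png

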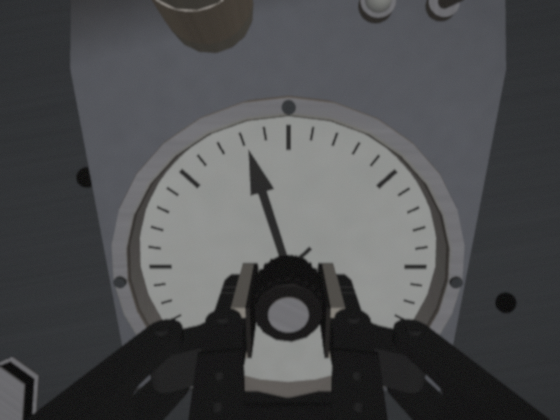

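```bash
python3 -m crank '[2.4,0,0,0,0,0,-9, 2.4,0,0,0,0,0,-18, 2.4,0,0,0,0,0,-27, 2.4,0,0,0,0,0,-36, 2.4,0,0,0,0,0,-45]'
python3 - <<'E'
from kt import *
s=read_state(); print(s["joints"].round(2),s["force"].round(1),s["moment"].round(2),s["width"]*8.54)
v=np.load("kfit.npy"); print(kmove(v[:3],v[3],np.radians(20),[0,0,.019],0))
p=get_image("wrist"); save("k4.png",p)
E
```

```text
t: 13.38
position: [0.5103, 0.2342, 0.1175]
orientation: [0.938, 0.299, 0.153, 0.082]
force: [-5.0, -6.8, 7.0]
width: 0.321
[ 0.4   0.03  2.03 -0.26  0.8   1.51] [-5.  -6.8  7. ] [-1.01  0.39 -0.45] 2.7392693470406604
(array([ 0.11, -0.07,  0.  ]), array([ 0.12,  0.1 , 45.43]))
```

View pics/k4.png

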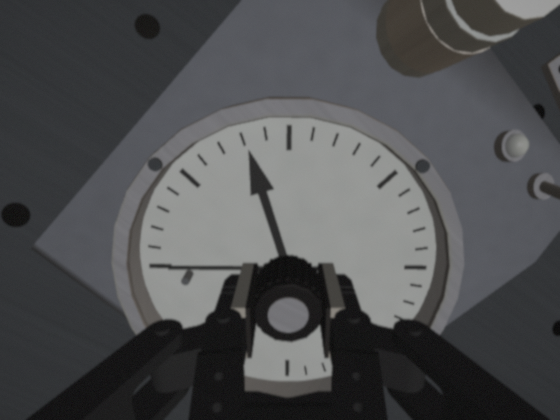

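The pointer turns with the gripper: it stays at (250,152) while the thin pointer has moved to 9 o'clock. About 74° remain.

```bash
python3 -m crank '[2.4,0,0,0,0,0,-9, 2.4,0,0,0,0,0,-18, 2.4,0,0,0,0,0,-27, 2.4,0,0,0,0,0,-36, 2.4,0,0,0,0,0,-45]'
python3 -m crank '[2.4,0,0,0,0,0,-8, 2.4,0,0,0,0,0,-16, 2.4,0,0,0,0,0,-21, 2.4,0,0,0,0,0,-25]'
python3 - <<'E'
from kt import *
s=read_state(); print(s["joints"].round(2),s["force"].round(1),s["moment"].round(2),(R.from_quat(s["orientation"]).as_matrix().T@s["moment"]).round(2))
v=np.load("kfit.npy"); print(kmove(v[:3],v[3],np.radians(20),[0,0,.019],0))
p=get_image("wrist"); save("k5.png",p)
E
```

```text
t: 14.05
position: [0.5104, 0.2342, 0.1175]
orientation: [0.752, 0.636, 0.11, 0.134]
force: [-5.1, -6.3, 7.7]
width: 0.317
t: 14.55
position: [0.5104, 0.2342, 0.1175]
orientation: [0.598, 0.783, 0.079, 0.155]
force: [-4.6, -5.8, 6.8]
width: 0.322
[ 0.4   0.03  2.03 -0.26  0.8   0.29] [-4.6 -5.8  6.8] [-0.98  0.44 -0.45] [ 0.72 -0.91  0.06]
(array([0.1 , 0.07, 0.  ]), array([5.0000e-02, 1.6000e-01, 1.1527e+02]))
```

View pics/k5.png

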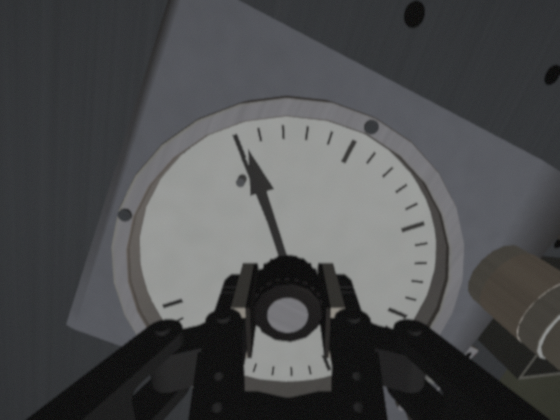

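```bash
python3 -m crank '[2.4,0,0,0,0,0,-2, 2.4,0,0,0,0,0,-4, 2.4,0,0,0,0,0,-6]'
cat > km.py <<'E'
from kt import *
s=read_state(); print(s["t"],s["force"].round(1),(R.from_quat(s["orientation"]).as_matrix().T@s["moment"]).round(3))
v=np.load("kfit.npy"); print(kmove(v[:3],v[3],np.radians(20),[0,0,.019],0))
p=get_image("wrist"); save(sys.argv[1],p)
cv2.imwrite("pics/c"+sys.argv[1],cv2.resize(p["color"][90:270,150:400,::-1],None,fx=3,fy=3))
E
python3 km.py k6.png
```

```text
t: 14.98
position: [0.5103, 0.2345, 0.1174]
orientation: [0.557, 0.812, 0.071, 0.158]
force: [-4.7, -5.5, 6.9]
width: 0.318
14.975 [-4.7 -5.5  6.9] [ 0.778 -0.716  0.375]
(array([ 0.06,  0.08, -0.  ]), array([ -0.  ,   0.14, 121.15]))
```

View pics/ck6.png

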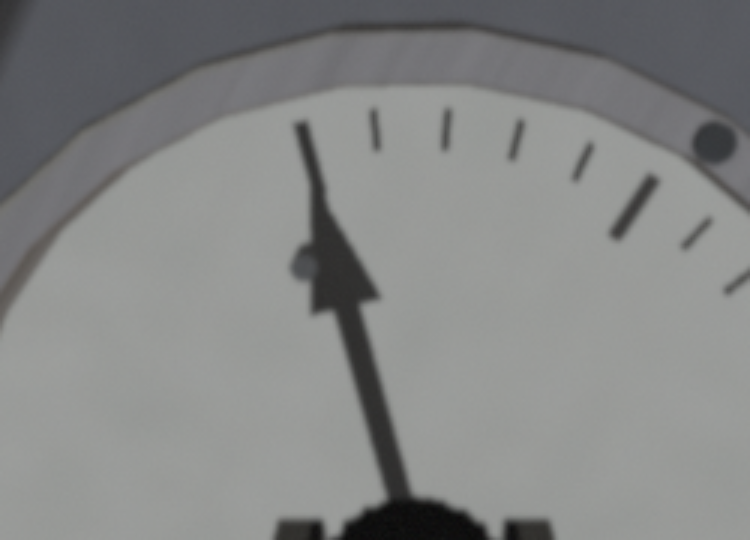

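The arrow now covers the thin pointer and touches the stop pin (crop (305,262)). The axial moment jumped from 0.06 to 0.38 N m, so this is the stop. I'll nudge a little more to confirm.

```bash
python3 -m crank '[2.4,0,0,0,0,0,-1.5, 2.4,0,0,0,0,0,-3, 2.4,0,0,0,0,0,-3]'; python3 km.py k7.png
```

```text
t: 15.4
position: [0.51, 0.2351, 0.1172]
orientation: [0.536, 0.826, 0.067, 0.159]
force: [-6.2, -1.9, 5.5]
width: 0.318
15.4 [-6.2 -1.9  5.5] [ 0.771 -0.063  0.255]
(array([-0.01,  0.09, -0.  ]), array([-6.0000e-02,  9.0000e-02,  1.2409e+02]))
```

View pics/ck7.png

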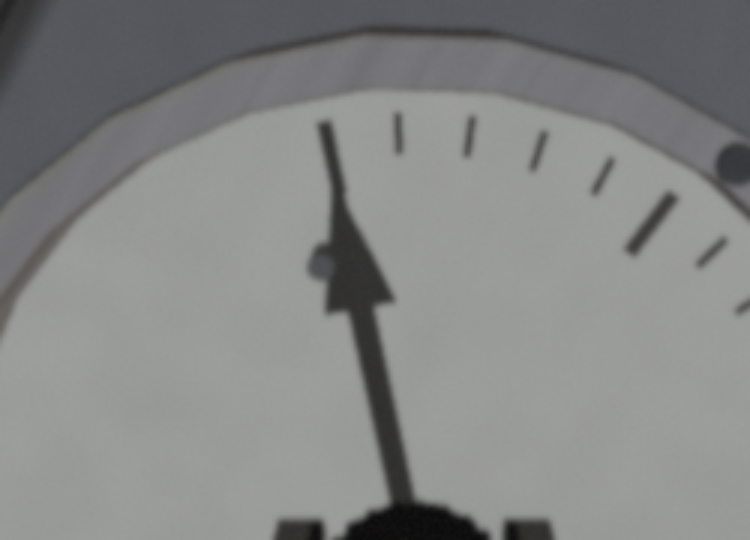

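The pads now slip while the arrow stays on the pin, so the pointer is home. I release and retreat along the axis.

```bash
python3 -m crank '[3.4,0,0,0,0,0,0, 5,0,0,0,0,0,0, 6.5,0,0,0,0,0,0, 6.5,0,0,-3,0,0,0, 6.5,0,0,-8,0,0,0]'; python3 -m crank '[6.5,0,0,-5,0,0,9, 6.5,0,0,-8,0,0,18, 6.5,0,0,-8,0,0,27, 6.5,0,0,-8,0,0,30, 6.5,0,0,-8,0,0,30]'; python3 - <<'E'
from kt import *
s=read_state(); print(s["t"],s["position"],s["joints"].round(2),s["force"].round(1))
p=get_image("wrist"); save("k8.png",p)
E
```

```text
t: 16.08
position: [0.4819, 0.2391, 0.1896]
orientation: [0.536, 0.827, 0.065, 0.158]
force: [0.7, 0.0, -0.0]
width: 0.757
t: 16.7
position: [0.4564, 0.2446, 0.2663]
orientation: [0.731, 0.66, 0.106, 0.137]
force: [0.6, 1.0, -0.2]
width: 0.759
16.7 [0.45643144 0.2446381  0.26627981] [ 0.47 -0.25  1.99 -0.23  1.13  0.64] [ 0.6  1.  -0.2]
```

View pics/k8.png

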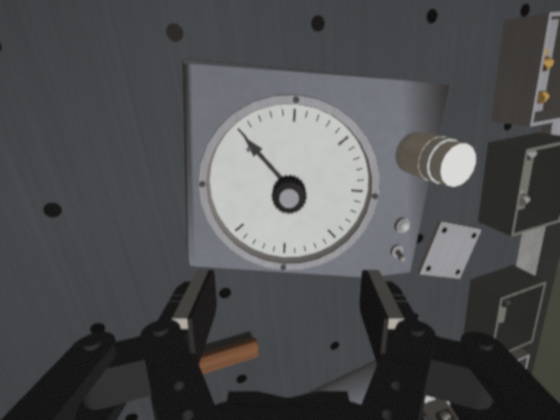

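The arrow at (250,145) lies over the thin pointer at the zero end, clear of the gripper. Last I check the whole scene, with a closer look at the spool.

```bash
python3 - <<'E'
from kt import *
a=get_image("scene"); b=get_image("top"); save("s9.png",a); save("t9.png",b)
x=cv2.resize(a["color"][150:270,180:300,::-1],None,fx=3.3,fy=3.3,interpolation=cv2.INTER_CUBIC); y=cv2.resize(b["color"][145:295,270:390,::-1],None,fx=2.64,fy=2.64,interpolation=cv2.INTER_CUBIC)
cv2.imwrite("pics/f9.png",np.hstack([x,y]))
o=cv2.imread("pics/scene0.png"); cv2.imwrite("pics/cmp.png",np.vstack([o[90:300,:],a["color"][90:300,:,::-1]]))
E
```

```text
(no output)
```

View pics/f9.png

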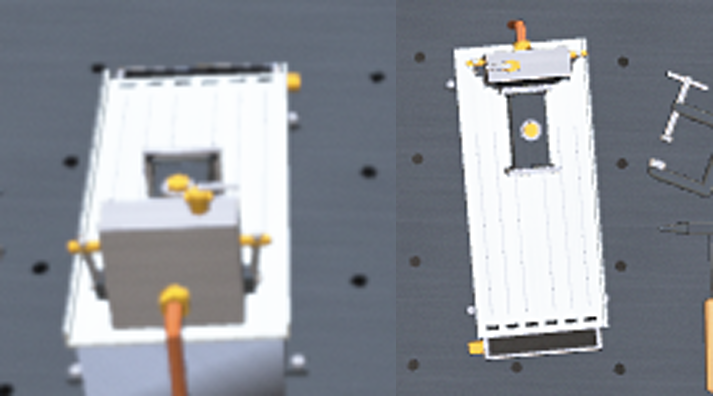

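View pics/cmp.png

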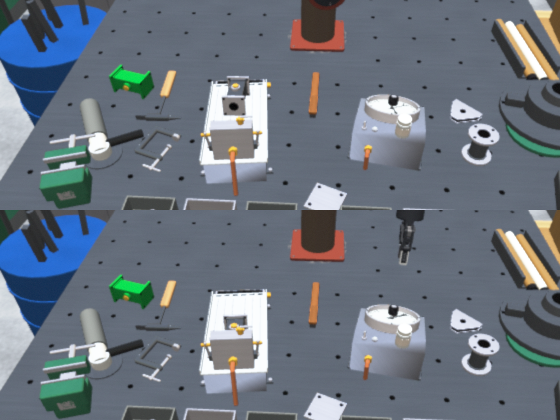

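```bash
python3 -c "
from workcell import *
print(job_done())"
```

```text
the job is handed in; nothing more can be done
None
```

The job is handed in at about 17 s of the 72 s allowed: the spool sits against the seal, and the gauge's peak pointer is back on its zero stop.

**Spool:** I gripped the bare-steel spool by its tube, turned it about 5° to square it to the board, and slid it up while pressing lightly down. Contact with the seal showed as the arm stalling while the push rose to about 19 N. After release, the wrist camera put the front face at x ≈ 160.3 mm (seal at 160), about 0.9 mm off centre and about 0.1° in yaw. That offset is within the camera calibration error.

**Knob:** I turned it counter-clockwise about 119° until the twisting load jumped to 0.38 N m and the pads slipped at the stop. The arrow covers the thin pointer and touches the stop pin, and a picture after release shows it still there.

**Last checks:**
- **Surroundings:** the other things look unmoved in before-and-after scene pictures, and the arm was clear of everything.
- **Seal contact:** I did not look closely at it again after doing the knob. The final scene and top pictures only show the spool still up at the head.
- **Disagreement:** my first gauge fit was a few millimetres off because the dial face lies about 11 mm below the window. I corrected it before reaching for the knob.

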